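# Change the hall supply selector from mains to battery

## Task

The supply selector on the hall ledge is running on the mains, the lever with the largest knob. Change it over to the house battery, the lever with the smallest knob: throw the mains lever fully back off, slide the locking bar until its gap faces the battery lever, then throw that lever fully on. Do not force a lever or the bar while it is blocked, keep the middle-size lever off, and leave the other things on the ledge where they are.

Things in the scene. Friction and masses are not known exactly. Their poses are not given: they have to be found in the camera images.
- bank: Fixed grey steel enclosure, 150 mm deep (x), 206 wide (y), 80 high. Origin on its underside, midway across, below the line of lever pivots (box from x = -60 to +90 mm). Its x axis points from the front (off side, towards the robot within 20 degrees) to the back (on side). Three levers stand in a row at y = -62, 0, +62 mm; which has which place varies.
- base_mains: Thin fixed steel plate (76 x 36 x 2 mm) of the mains lever on the enclosure's top; origin at its centre, 80 mm above the ledge; axes as the bank's. The lever turns about the y direction on a pivot 20 mm below this origin: a straight steel stem 10 mm in diameter with a black round barrel knob, 30 mm long along the stem, whose centre is 85 mm from the pivot.
- base_small: The same plate for the battery lever (smallest knob); same dimensions, same pivot.
- base_medium: The same plate for the generator lever (middle-size knob); same dimensions, same pivot.
- lever_mains (a joint): Angle of the mains lever, rad: 0 = fully off, leaning 0.45 rad from vertical to the bank's -x (front); 0.9 = fully on, leaning 0.45 rad to +x (back). All three levers stay where left; friction takes about 1.5 N at the knob. At the start this one is on, its stem in the bar's gap, locking the bar.
- lever_small (a joint): Angle of the battery lever, same meaning. Starts off, blocked by the bar: unless the gap is in front of its stem it stops after about 0.08 rad.
- lever_medium (a joint): Angle of the generator lever, same meaning. Starts off and has to stay off.
- knob_mains (a point): Centre of the mains lever's black barrel knob (30 mm long), the largest, 36 mm in diameter. It moves with the lever; off or on, it is 136 mm above the ledge and 37 mm in front of or behind the plate's centre; upright it would be 145 mm high.
- knob_small (a point): Centre of the battery lever's black barrel knob (30 mm long), the smallest, 18 mm in diameter; moves likewise.
- knob_medium (a point): Centre of the generator lever's black barrel knob (30 mm long), 27 mm in diameter; moves likewise.
- bar: Locking bar: flat aluminium plate 272 mm long (bank y), 47 wide, 6 thick, top 98 mm above the ledge. It slides along the bank's y only (friction about 2 N) and stays where left. A gap is cut in the middle of its front edge: only the lever facing it can be thrown on, and a stem in the gap locks the bar. Origin 15 mm below bar_gap; axes as the bank's.
- bar_gap (a point): Centre line of the bar's only gap (18 mm wide, rounded at its mouth, open to the front), at mid-thickness, 95 mm above the ledge, right above the line of the pivots. The gap faces a lever when this point has the same bank y as that lever's plate, within about 4 mm. Stops let it travel 65 mm either side of the bank's middle.
- bar_tab (a point): Point on the bar's upright aluminium tab, right behind the gap (72 mm to bank +x of bar_gap), at 120 mm above the ledge. The tab is 14 mm thick along y, 20 mm along x and rises from the bar's top (98 mm) to 132 mm; it is there to slide the bar by.
- yellow_box: Bystander: closed flip-top yellow plastic box, 86 x 126 x 60 mm, origin under its centre.
- cup: Bystander: clear acrylic cup, 68 mm across, 62 mm high, three AAA cells (44 mm) standing in it; origin under its centre.
- headlamp: Bystander: round steel headlamp housing, 74 mm across, 42 mm high, lens up; origin under its centre.
- tray: Bystander: grey silicone tray 110 x 150 x 18 mm with a white globe bulb lying fixed in it (85 mm high); origin under its centre.

How it is judged:
On the way, in this order (a step that is already met when the one before it is completed fails the run):
1. the mains lever is back off (value of joint lever_mains below 0.15 rad), for 0.1 s.
2. with all levers off, the bar's gap faces the battery lever (value of joint each of lever_mains, lever_small below 0.2 rad and y of bar_gap in the frame of base_small between -0.008 and 0.008 m), for 0.1 s.
At the end, for the whole second after the job is handed in: The battery lever (smallest knob) is on (beyond 0.75 of 0.9 rad) and at rest, its stem in the bar's gap (within 8 mm); the mains and generator levers are off (below 0.15 rad) (value of joint lever_small above 0.75 rad and value of joint each of lever_mains, lever_medium below 0.15 rad and y of bar_gap in the frame of base_small between -0.008 and 0.008 m and velocity of joint lever_small between -0.05 and 0.05 rad/s); the robot touches nothing.
It fails at once if a blocked lever or the blocked bar was forced (over 40 N between stem and bar) (contact force between any of base_mains, base_small, base_medium and bar above 40 N).
It fails at once if the generator lever was thrown (beyond 0.3 rad) (value of joint lever_medium above 0.3 rad).
It fails at once if a bystander was moved by more than 30 mm (distance of any of yellow_box, cup, headlamp, tray from where it was at the start of the episode above 0.03 m).
It also fails if it takes over 64 s, if anything falls off the work surface, if the arm or the gripper's body presses on something with over 40 N, if the wrist force passes 120 N, or if a joint passes its speed limit or range.

## Robot

A 6-joint arm with a two-finger parallel gripper is mounted at the origin on the work surface. World frame = base frame: x ahead of the robot, y to its left, z up, the work surface at z = 0. Lengths are in m, angles in rad, forces in N, time in s.
With the tool pointing down it reaches from about 0.3 to 0.95 m from the base axis. Payload 3.1 kg.
Tool frame: the origin (TCP) lies midway between the tips of the shut fingers; the grasp point (between the pads) lies 19 mm behind it; z points along the fingers, y is the line along which they close (so a half turn about z gives the same grasp; the last joint's range is limited). The gripper opens to 85 mm and grips with 20 to 120 N. Pads are 22 mm wide; open, the fingers measure 114 mm over their backs; the gripper's body (76 mm by 85 mm) begins 54 mm behind the grasp point. The pads swing forward as they close: fully open they stand 13 mm farther back than shut.
Start: joints at [-1.244, 0.308, 1.634, -0, 1.2, -0.07], TCP at [0.242, -0.576, 0.231] pointing down, gripper open.
Joint ranges: [-3.06, 3.06], [-0.79, 1.96], [0.05, 2.63], [-1.19, 4.34], [0.05, 2.64], [-2.94, 2.94]. Speed limits (rad/s): [2.79, 2.79, 3.14, 3.14, 3.14, 3.14].

## Interface

Orientations are given as a unit quaternion [w, x, y, z].
In Python, from rig import bot gives the robot as it stands. The module is installed in compiled form; this text tells all that it offers.
- The arm moves only by the tool arm_command, never from a script. Its argument "series" is a list of rows, each an object with "twist": the turn, a rotation vector about the tool's x, y, z in units of 0.15 rad (1.0 is 0.15 rad), a list of three; "slide": the shift along the tool's x, y, z in units of 2.5 cm (1.0 is 2.5 cm), a list of three; "grip": the opening, from 0 (shut) to 1 (fully open). A call has 1 to 10 rows; each row shifts and turns the commanded pose from where the row before left it, along the tool's axes as they then stand; what a row does not reach is not made up. A row lasts 1/10 s, in which the tool goes at most 50 mm and 8.59 degrees, less where a joint would pass 70% of its speed; a pose out of reach is approached as far as the arm can. A call with a number of a shift or a turn outside -1 to 1 is refused whole. A call with a gripper value outside its range is refused whole. The fingers move at their own pace and stop on an object; "force" is the grip in N (left out, the last holds). Time passes only in rows, so rows that do not move let the fingers close. It gives the time, the measured TCP pose, the force, the opening and the grip force at its end, in the units of the state.
- bot.get_state(): the state, without advancing time (a new reading comes with each control period).
- bot.get_image(name): name is "scene" or "top"; returns the picture (384x512x3 uint8, blue, green, red); there is no depth.
- bot.camera_params(name): a dict with "fx", "fy", "cx", "cy" (pixels), "rvec" (rotation vector, rad) and "tvec" (3), from world to camera coordinates, as OpenCV has them. Camera axes: x right, y down, z forward; pixel columns grow to the right and rows downward; lengths in m; the calibration is good to about 2 mm. A picture is of the moment at which its call begins. camera_params takes no time and is no camera call.
- bot.close_job(): hands the job in; it is judged then, once.
The state is a dict: "time_s": time; "joints": joint angles; "joint_velocities": joint speeds; "joint_torque": joint torques, N m; "eef_pos": TCP position; "ee_rot": TCP orientation; "force": force on the tool from outside, world axes, zero at the start; "ft_torque": the same for the moment, N m; "finger_gap": opening from 0.0 (shut) to 1.0 (fully open); "grasp_force": force on a finger pad.
Only numpy, scipy, OpenCV 4.12 (cv2) and the standard library are available. Lean on these libraries where they do the work, as an engineer would, in place of code of your own. Each camera call takes 0.05 s, during which the arm holds its last target. There are 200 camera calls.

## Working session

There is one attempt and no reset: what is moved stays moved. The work goes in short steps, Python scripts to look and compute and a tool call to move; the robot and the scene stay as the last step left them, time stands still between calls to the robot, and variables do not carry over. Pictures are saved under pics/ and viewed, at most 10 in all, crops included, and the job is handed in when it is done.

Besides the shell and the picture viewer there is one more tool, called by a JSON object that holds its "fn" and its "kwargs". arm_command: Moves the arm, as the interface text tells. Shifts and turns lie within -1 to 1; 1 stands for 2.5 cm of shift or 0.15 rad of turn. Its arguments: {"type":"object","properties":{"series":{"type":"array"},"force":{"type":"number"}},"required":["series"]}

```bash
mkdir -p pics
python3 - <<'E'
from rig import bot
import cv2
s=bot.get_state();print(s['time_s'],s['eef_pos'],s['ee_rot'],s['finger_gap'])
for n in("scene","top"):
    cv2.imwrite(f"pics/{n}0.png",bot.get_image(n));print(n,bot.camera_params(n))
E
```

```text
0.0 [ 0.24124668 -0.57566103  0.23003113] [-1.16144224e-03  9.80385456e-01  1.97086248e-01 -1.42337531e-04] 1.0007755737455113
scene {'fx': 347.72315711142136, 'fy': 347.72315711142136, 'cx': 258.78479327640645, 'cy': 189.77508660538535, 'rvec': array([ 1.38795282,  2.31786455, -0.75523595]), 'tvec': array([ 0.21249414, -0.29609274,  1.35104911])}
top {'fx': 393.8541245521194, 'fy': 393.8541245521194, 'cx': 249.46768034418625, 'cy': 196.6478399825097, 'rvec': array([ 2.15649225, -2.10376597,  0.13840699]), 'tvec': array([0.02554971, 0.50514112, 1.1678613 ])}
```

View pics/scene0.png

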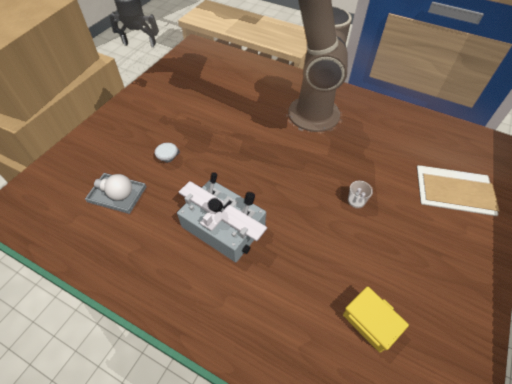

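View pics/top0.png

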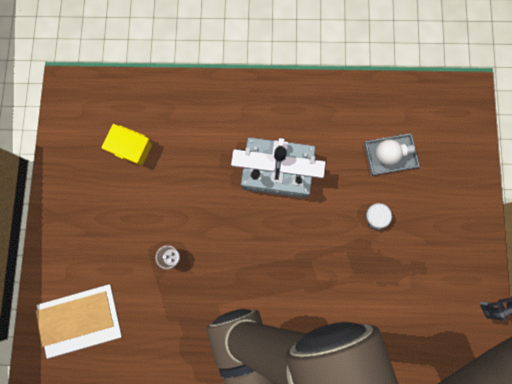

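The enclosure is at about (279,165) in the top view. The mains lever is in the middle, thrown back, with its knob at (280,153). The two off knobs are at (255,174) and (298,180), and I'll enlarge the crop to compare their sizes.

```bash
cat > h.py <<'E'
import numpy as np,cv2
from rig import bot
def cam(n):
    p=bot.camera_params(n);R=cv2.Rodrigues(p['rvec'])[0];return p,R,np.array(p['tvec'])
def ray(n,uv,z):
    p,R,t=cam(n);d=R.T@np.array([(uv[0]-p['cx'])/p['fx'],(uv[1]-p['cy'])/p['fy'],1]);c=-R.T@t
    return c+d*(z-c[2])/d[2]
def proj(n,X):
    p,R,t=cam(n);q=R@np.array(X)+t;return p['fx']*q[0]/q[2]+p['cx'],p['fy']*q[1]/q[2]+p['cy']
E
python3 - <<'E'
from h import *
a=cv2.imread('pics/top0.png');b=cv2.imread('pics/scene0.png')
A=cv2.resize(a[130:205,225:335],None,fx=5,fy=5,interpolation=cv2.INTER_CUBIC)
cv2.imwrite('pics/c0.png',A)
B=cv2.resize(b[165:260,170:275],None,fx=5,fy=5,interpolation=cv2.INTER_CUBIC)
cv2.imwrite('pics/c1.png',B)
for n,im,(x0,y0,x1,y1) in(("top",a,(225,130,335,205)),("scene",b,(170,165,275,260))):
    g=im[y0:y1,x0:x1].max(2)
    for nm,m in(("dark",g<35),("white",g>200)):
        k,l,st,c=cv2.connectedComponentsWithStats(m.astype('uint8'))
        for i in range(1,k):
            if st[i,4]>8:print(n,nm,st[i],c[i]+[x0,y0])
E
```

```text
top dark [50 21 10  9 44] [279.20454545 156.47727273]
top white [  7   9  56  31 755] [255.68874172 157.87019868]
top white [ 55  26  45  21 585] [304.84102564 167.08205128]
top white [46 42 12 11 59] [276.45762712 177.3220339 ]
top white [67 50  5  5 12] [293.83333333 182.16666667]
scene dark [41 11  5  6 18] [212.94444444 178.61111111]
scene dark [75 30  9  9 43] [248.53488372 199.48837209]
scene dark [44 39  8  7 21] [218.47619048 207.95238095]
scene dark [74 81  5  7 16] [246.0625 249.75  ]
scene white [  9  17  37  24 407] [196.19164619 193.26781327]
scene white [ 33  40  63  35 832] [237.1875     221.04567308]
```

View pics/c0.png

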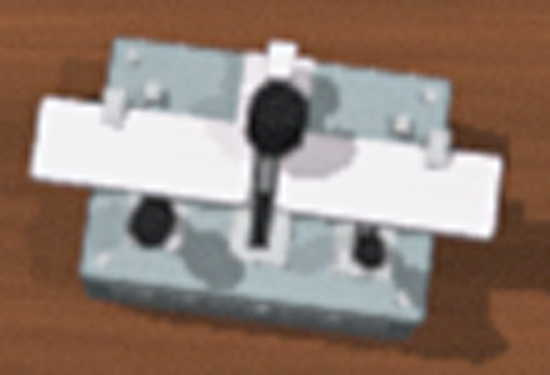

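View pics/c1.png

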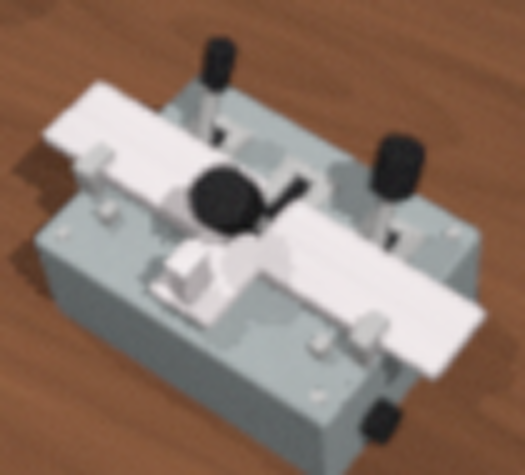

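The crops show the largest knob (mains) at crop-top (277,118), thrown back with its stem in the gap. The medium knob is at (152,222) on the bank's +y side and the smallest (battery) is at (370,248) on the -y side. The bar corners are near (45,97), (32,178), (502,157) and (495,238), and the tab top is at about (283,55).

Run:
```python
from h import *
f=lambda x,y,z:ray('top',(225+(x+.5)/5-.5,130+(y+.5)/5-.5),z)
g=lambda x,y,z:ray('scene',(170+(x+.5)/5-.5,165+(y+.5)/5-.5),z)
C=[f(45,97,.098),f(32,178,.098),f(495,238,.098),f(502,157,.098)]
for i in range(4):print(C[i].round(4),np.linalg.norm(C[i]-C[i-1]).round(4))
c=sum(C)/4;dy=((C[0]+C[1])-(C[2]+C[3]))[:2];yaw=np.arctan2(-dy[0],dy[1]);print('bar c',c.round(4),'yaw',yaw)
ks={'mains':(f(277,118,.136),g(227,200,.136)),'med':(f(152,222,.136),g(398,166,.136)),'small':(f(370,248,.136),g(218,64,.136)),'tab':(f(283,55,.132),g(187,262,.132))}
for k,v in ks.items():print(k,v[0].round(4),v[1].round(4))
top=[f(115,38,.08),f(450,80,.08)];e=top[0]-top[1];print('bank back edge',[t.round(4) for t in top],np.linalg.norm(e),np.arctan2(-e[0],e[1]))
```

```text
[0.6375 0.0875 0.098 ] 0.2722
[0.588  0.0935 0.098 ] 0.0499
[ 0.5578 -0.1787  0.098 ] 0.2739
[ 0.6065 -0.183   0.098 ] 0.0489
bar c [ 0.5974 -0.0452  0.098 ] yaw -0.11219780960779423
mains [ 0.6171 -0.0485  0.136 ] [ 0.6164 -0.0482  0.136 ]
med [0.5548 0.0215 0.136 ] [0.5535 0.0212 0.136 ]
small [ 0.5425 -0.1021  0.136 ] [ 0.5402 -0.1022  0.136 ]
tab [ 0.6557 -0.0516  0.132 ] [ 0.6574 -0.0474  0.132 ]
bank back edge [array([0.6802, 0.0475, 0.08  ]), array([ 0.658 , -0.1549,  0.08  ])] 0.2036198162541973 -0.10949317389654649
```

Both views agree: bank yaw is about -0.108, the pivot centre is near (0.582,-0.044), and the battery lever is on the -y side. First I turn the tool into the bank frame.

{"fn": "arm_command", "kwargs": {"series": [{"twist":[0,0,0.84],"slide":[0,0,0],"grip":0.65},{"twist":[0,0,0.84],"slide":[0,0,0],"grip":0.65},{"twist":[0,0,0.84],"slide":[0,0,0],"grip":0.65},{"twist":[0,0,0.84],"slide":[0,0,0],"grip":0.65},{"twist":[0,0,0],"slide":[0,-1,0],"grip":0.65},{"twist":[0,0,0],"slide":[0,-1,0],"grip":0.65},{"twist":[0,0,0],"slide":[0,-1,0],"grip":0.65},{"twist":[0,0,0],"slide":[0,-1,0],"grip":0.65},{"twist":[0,0,0],"slide":[0,-1,0],"grip":0.65},{"twist":[0,0,0],"slide":[0,-1,0],"grip":0.65}], "force": 20}}

```text
time_s: 1.1
eef_pos: [0.2574, -0.4258, 0.2307]
ee_rot: [-0.001, 0.999, -0.054, -0.0]
force: [-0.1, -0.3, 0.1]
finger_gap: 0.648
grasp_force: 0.0
```

{"fn": "arm_command", "kwargs": {"series": [{"twist":[0,0,0],"slide":[0.8,-1,0],"grip":0.65},{"twist":[0,0,0],"slide":[0.8,-1,0],"grip":0.65},{"twist":[0,0,0],"slide":[0.8,-1,0],"grip":0.65},{"twist":[0,0,0],"slide":[0.8,-1,0],"grip":0.65},{"twist":[0,0,0],"slide":[0.8,-1,0],"grip":0.65},{"twist":[0,0,0],"slide":[0.8,-1,0],"grip":0.65},{"twist":[0,0,0],"slide":[0.8,-1,0],"grip":0.65},{"twist":[0,0,0],"slide":[0.8,-1,0],"grip":0.65},{"twist":[0,0,0],"slide":[0.8,-1,0],"grip":0.65},{"twist":[0,0,0],"slide":[0.8,-1,0],"grip":0.65}]}}

```text
time_s: 2.1
eef_pos: [0.4836, -0.1989, 0.2308]
ee_rot: [-0.0, 0.999, -0.054, -0.0]
force: [0.9, 0.7, 0.8]
finger_gap: 0.648
grasp_force: 0.0
```

```bash
cat >> h.py <<'E'
from scipy.spatial.transform import Rotation as Ro
def to(*targets):
    "print units of slide in tool axes to each target"
    s=bot.get_state();R=Ro.from_quat(s['ee_rot'],scalar_first=True)
    m=R.as_matrix();print('t',round(s['time_s'],2),'tcp',s['eef_pos'].round(4),'xyaw',round(np.arctan2(m[1,0],m[0,0]),4),'z',m[:,2].round(3),'F',np.round(s['force'],1),'gap',round(s['finger_gap'],3))
    for t in targets:print('units',(R.inv().apply(np.array(t)-s['eef_pos'])/.025).round(2))
yaw=-.108;ex=np.array([np.cos(yaw),np.sin(yaw),0]);ey=np.array([-np.sin(yaw),np.cos(yaw),0])
P=np.array([.5823,-.0444,0])
def bk(x,y,z):return P+x*ex+y*ey+[0,0,z]
def inb(p):d=np.array(p)-P;return np.round([d@ex,d@ey],4)
E
python3 -c "
from h import *
print(inb((.6168,-.0484,0)),inb((.5419,-.1022,0)),inb((.5542,.0213,0)),inb((.6557,-.0510,0)))
to(bk(.036,0,.23),bk(.036,0,.118))"
```

```text
[ 0.0347 -0.0003] [-0.0339 -0.0618] [-0.035   0.0623] [0.0737 0.0014]
t 2.1 tcp [ 0.4836 -0.1989  0.2308] xyaw -0.1071 z [-0.001  0.    -1.   ] F [0.9 0.7 0.8] gap 0.648
units [ 4.71 -6.56  0.03]
units [ 4.71 -6.56  4.51]
```

{"fn": "arm_command", "kwargs": {"series": [{"twist":[0,0,0],"slide":[0.67,-0.94,0],"grip":0.65},{"twist":[0,0,0],"slide":[0.67,-0.94,0],"grip":0.65},{"twist":[0,0,0],"slide":[0.67,-0.94,0],"grip":0.65},{"twist":[0,0,0],"slide":[0.67,-0.94,0],"grip":0.65},{"twist":[0,0,0],"slide":[0.67,-0.94,0],"grip":0.65},{"twist":[0,0,0],"slide":[0.67,-0.94,0],"grip":0.65},{"twist":[0,0,0],"slide":[0.67,-0.94,0],"grip":0.65},{"twist":[0,0,0],"slide":[0,0,0.5],"grip":0.65},{"twist":[0,0,0],"slide":[0,0,0.5],"grip":0.65},{"twist":[0,0,0],"slide":[0,0,0],"grip":0.65}]}}

```text
time_s: 3.1
eef_pos: [0.6143, -0.0494, 0.2025]
ee_rot: [-0.0, 0.999, -0.054, -0.004]
force: [0.5, -0.3, -0.2]
finger_gap: 0.648
grasp_force: 0.0
```

{"fn": "arm_command", "kwargs": {"series": [{"twist":[0,0,0],"slide":[0,0,0.7],"grip":0.65},{"twist":[0,0,0],"slide":[0,0,0.7],"grip":0.65},{"twist":[0,0,0],"slide":[0,0,0.7],"grip":0.65},{"twist":[0,0,0],"slide":[0,0,0.7],"grip":0.65},{"twist":[0,0,0],"slide":[0,0,0.7],"grip":0.65},{"twist":[0,0,0],"slide":[0,0,0],"grip":0.65}]}}

```text
time_s: 3.7
eef_pos: [0.6138, -0.0498, 0.1156]
ee_rot: [-0.0, 0.999, -0.054, -0.004]
force: [-1.5, -0.9, -0.5]
finger_gap: 0.649
grasp_force: 0.0
```

```bash
python3 -c "
from h import *
to(bk(.036,0,.118))
cv2.imwrite('pics/a1.png',cv2.resize(np.hstack([bot.get_image('top')[110:230,200:350],bot.get_image('scene')[130:250,160:310]]),None,fx=2.6,fy=2.6,interpolation=cv2.INTER_CUBIC))"
```

```text
t 3.7 tcp [ 0.6138 -0.0498  0.1156] xyaw -0.1087 z [-0.007  0.001 -1.   ] F [-1.5 -0.9 -0.5] gap 0.649
units [ 0.16 -0.08 -0.1 ]
```

View pics/a1.png

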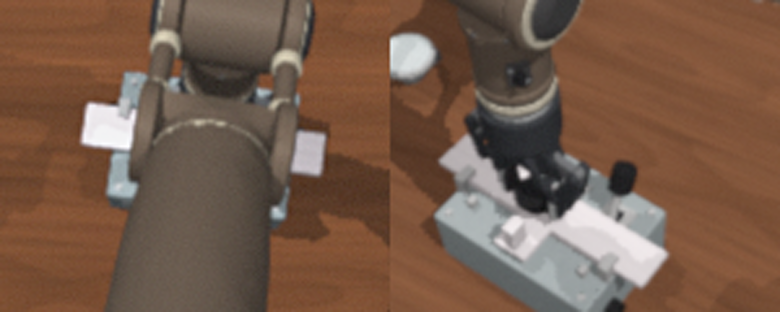

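The fingers straddle the mains knob, seen at (535,195) in the scene half, with the neighbouring levers clear. Next I grip it.

{"fn": "arm_command", "kwargs": {"series": [{"twist":[0,0,0],"slide":[0,0,0],"grip":0.3},{"twist":[0,0,0],"slide":[0,0,0],"grip":0.3},{"twist":[0,0,0],"slide":[0,0,0],"grip":0.3},{"twist":[0,0,0],"slide":[0,0,0],"grip":0.3},{"twist":[0,0,0],"slide":[0,0,0],"grip":0.3}], "force": 20}}

```text
time_s: 4.3
eef_pos: [0.6188, -0.0473, 0.1206]
ee_rot: [-0.002, 0.999, -0.054, 0.002]
force: [0.6, 4.7, 0.7]
finger_gap: 0.416
grasp_force: 23.1
```

Held: opening 0.416 is about 35 mm, which matches the mains knob. Now throw it to the front.

{"fn": "arm_command", "kwargs": {"series": [{"twist":[0,0,0],"slide":[-0.37,0,-0.14],"grip":0.3},{"twist":[0,0,0],"slide":[-0.37,0,-0.1],"grip":0.3},{"twist":[0,0,0],"slide":[-0.37,0,-0.06],"grip":0.3},{"twist":[0,0,0],"slide":[-0.37,0,-0.03],"grip":0.3},{"twist":[0,0,0],"slide":[-0.37,0,0.03],"grip":0.3},{"twist":[0,0,0],"slide":[-0.37,0,0.06],"grip":0.3},{"twist":[0,0,0],"slide":[-0.37,0,0.1],"grip":0.3},{"twist":[0,0,0],"slide":[-0.37,0,0.14],"grip":0.3},{"twist":[0,0,0],"slide":[0,0,0],"grip":0.3}]}}

```text
time_s: 5.2
eef_pos: [0.5456, -0.039, 0.1212]
ee_rot: [-0.002, 0.999, -0.054, 0.003]
force: [0.4, 6.9, 2.1]
finger_gap: 0.412
grasp_force: 21.3
```

```bash
python3 -c "
from h import *
to(bk(-.037,0,.118));s=bot.get_state();print(inb(s['eef_pos']*[1,1,0]),s['grasp_force'])"
```

```text
t 5.2 tcp [ 0.5456 -0.039   0.1212] xyaw -0.1082 z [ 0.006  0.004 -1.   ] F [0.4 6.9 2.1] gap 0.412
units [0.   0.06 0.13]
[-0.0371  0.0014] 21.331505477428436
```

{"fn": "arm_command", "kwargs": {"series": [{"twist":[0,0,0],"slide":[0,0,0],"grip":0.56},{"twist":[0,0,0],"slide":[0,0,0],"grip":0.56},{"twist":[0,0,0],"slide":[0,0,0],"grip":0.56},{"twist":[0,0,0],"slide":[0,0,-0.8],"grip":0.56},{"twist":[0,0,0],"slide":[0,0,-0.8],"grip":0.56},{"twist":[0,0,0],"slide":[0,0,-0.8],"grip":0.56},{"twist":[0,0,0],"slide":[0,0,-0.8],"grip":0.56},{"twist":[0,0,0],"slide":[0,0,-0.8],"grip":0.56},{"twist":[0,0,0],"slide":[0,0,0],"grip":0.56}]}}

```text
time_s: 6.1
eef_pos: [0.5462, -0.042, 0.2221]
ee_rot: [0.0, 0.999, -0.054, 0.003]
force: [1.0, -0.3, 0.2]
finger_gap: 0.566
grasp_force: 0.0
```

```bash
python3 -c "
from h import *
to(bk(.072,0,.22),bk(.072,0,.107))
cv2.imwrite('pics/a2.png',cv2.resize(bot.get_image('scene')[150:260,160:290],None,fx=4,fy=4,interpolation=cv2.INTER_CUBIC))
for n,y in(('m_off',0),('s',-.062),('g',.062)):print(n,np.round((np.array(proj('scene',bk(-.037,y,.136)))-[160,150])*4))"
```

```text
t 6.1 tcp [ 0.5462 -0.042   0.2221] xyaw -0.1076 z [ 0.007 -0.001 -1.   ] F [ 1.  -0.3  0.2] gap 0.566
units [ 4.33 -0.06  0.11]
units [ 4.29 -0.06  4.63]
m_off [284. 148.]
s [214. 108.]
g [358. 190.]
```

View pics/a2.png

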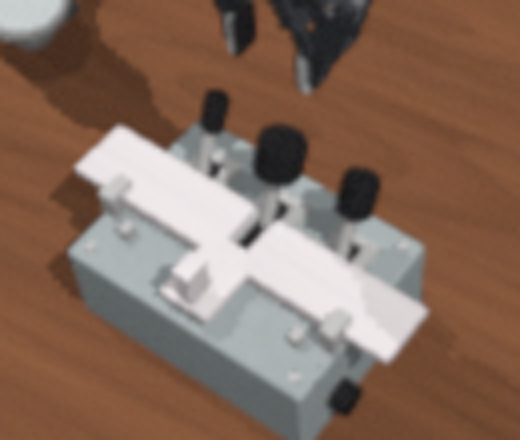

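All three levers are off. The mains knob is at (280,152) against a predicted (284,148), the gap is empty at (252,238), and the tab is at (190,275). Next I go over the tab and descend.

{"fn": "arm_command", "kwargs": {"series": [{"twist":[0,0,0],"slide":[0.86,0,0],"grip":0.5},{"twist":[0,0,0],"slide":[0.86,0,0],"grip":0.5},{"twist":[0,0,0],"slide":[0.86,0,0],"grip":0.5},{"twist":[0,0,0],"slide":[0.86,0,0],"grip":0.5},{"twist":[0,0,0],"slide":[0.86,-0.06,0],"grip":0.5},{"twist":[0,0,0],"slide":[0,0,0.7],"grip":0.5},{"twist":[0,0,0],"slide":[0,0,0.7],"grip":0.5},{"twist":[0,0,0],"slide":[0,0,0.7],"grip":0.5},{"twist":[0,0,0],"slide":[0,0,0],"grip":0.5}]}}

```text
time_s: 7.05
eef_pos: [0.6471, -0.0509, 0.1607]
ee_rot: [-0.0, 0.999, -0.054, -0.005]
force: [-1.0, 1.3, 0.1]
finger_gap: 0.501
grasp_force: 0.0
```

```bash
python3 -c "
from h import *
to(bk(.072,0,.107))
cv2.imwrite('pics/a3.png',cv2.resize(bot.get_image('scene')[150:260,160:290],None,fx=4,fy=4,interpolation=cv2.INTER_CUBIC))"
```

```text
t 7.05 tcp [ 0.6471 -0.0509  0.1607] xyaw -0.1074 z [-0.01   0.001 -1.   ] F [-1.   1.3  0.1] gap 0.501
units [0.3  0.02 2.14]
```

View pics/a3.png

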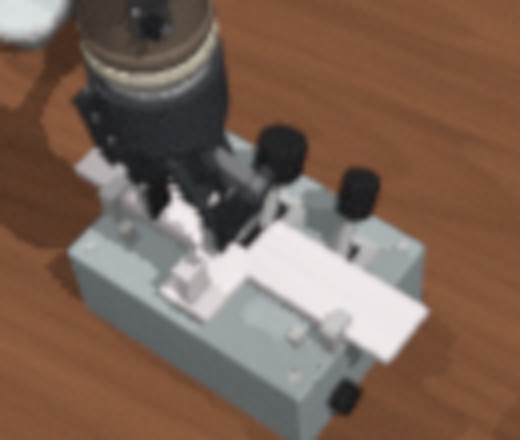

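The fingers straddle the tab plane above the bar, with the tab at (190,275) and the knobs clear. I descend and grip.

{"fn": "arm_command", "kwargs": {"series": [{"twist":[0,0,0],"slide":[0.3,0,0.5],"grip":0.5},{"twist":[0,0,0],"slide":[0,0,0.5],"grip":0.5},{"twist":[0,0,0],"slide":[0,0,0.5],"grip":0.5},{"twist":[0,0,0],"slide":[0,0,0.4],"grip":0.5},{"twist":[0,0,0],"slide":[0,0,0.1],"grip":0.5},{"twist":[0,0,0],"slide":[0,0,0],"grip":0.05},{"twist":[0,0,0],"slide":[0,0,0],"grip":0.05},{"twist":[0,0,0],"slide":[0,0,0],"grip":0.05},{"twist":[0,0,0],"slide":[0,0,0],"grip":0.05},{"twist":[0,0,0],"slide":[0,0,0],"grip":0.05}], "force": 20}}

```text
time_s: 8.1
eef_pos: [0.6585, -0.0518, 0.1167]
ee_rot: [-0.0, 0.999, -0.054, 0.0]
force: [-0.1, 0.4, -0.9]
finger_gap: 0.155
grasp_force: 23.9
```

```bash
python3 -c "
from h import *
to(bk(.072,-.062,.107));s=bot.get_state();print(inb(s['eef_pos']*[1,1,0]),s['grasp_force'],s['finger_gap'])"
```

```text
t 8.1 tcp [ 0.6585 -0.0518  0.1167] xyaw -0.1073 z [ 0.001  0.    -1.   ] F [-0.1  0.4 -0.9] gap 0.155
units [-0.18  2.51  0.39]
[0.0766 0.0008] 23.852226734161377 0.15504057635958382
```

{"fn": "arm_command", "kwargs": {"series": [{"twist":[0,0,0],"slide":[0,0.31,0],"grip":0.05},{"twist":[0,0,0],"slide":[0,0.31,0],"grip":0.05},{"twist":[0,0,0],"slide":[0,0.31,0],"grip":0.05},{"twist":[0,0,0],"slide":[0,0.31,0],"grip":0.05},{"twist":[0,0,0],"slide":[0,0.31,0],"grip":0.05},{"twist":[0,0,0],"slide":[0,0.31,0],"grip":0.05},{"twist":[0,0,0],"slide":[0,0.31,0],"grip":0.05},{"twist":[0,0,0],"slide":[0,0.31,0],"grip":0.05},{"twist":[0,0,0],"slide":[0,0,0],"grip":0.05},{"twist":[0,0,0],"slide":[0,0,0],"grip":0.05}]}}

```text
time_s: 9.1
eef_pos: [0.6512, -0.1161, 0.1166]
ee_rot: [0.002, 0.999, -0.053, -0.0]
force: [-4.0, -2.6, 4.6]
finger_gap: 0.159
grasp_force: 24.6
```

```bash
python3 -c "
from h import *
to(bk(.072,-.062,.107));s=bot.get_state();print(inb(s['eef_pos']*[1,1,0]),s['grasp_force'],s['finger_gap'])"
```

```text
t 9.1 tcp [ 0.6512 -0.1161  0.1166] xyaw -0.1069 z [-0.001 -0.004 -1.   ] F [-4.  -2.6  4.6] gap 0.159
units [-0.17 -0.08  0.38]
[ 0.0762 -0.0638] 24.572482109069824 0.15890383686854365
```

{"fn": "arm_command", "kwargs": {"series": [{"twist":[0,0,0],"slide":[0,0,0],"grip":0.4},{"twist":[0,0,0],"slide":[0,0,0],"grip":0.4},{"twist":[0,0,0],"slide":[0,0,0],"grip":0.4},{"twist":[0,0,0],"slide":[0,0,-0.8],"grip":0.4},{"twist":[0,0,0],"slide":[0,0,-0.8],"grip":0.4},{"twist":[0,0,0],"slide":[0,0,-0.8],"grip":0.4},{"twist":[0,0,0],"slide":[0,0,-0.8],"grip":0},{"twist":[0,0,0],"slide":[0,0,-0.8],"grip":0},{"twist":[0,0,0],"slide":[0,0,-0.8],"grip":0}]}}

```text
time_s: 10.0
eef_pos: [0.6517, -0.1136, 0.2367]
ee_rot: [0.0, 0.999, -0.053, 0.0]
force: [0.7, 0.0, -0.4]
finger_gap: 0.002
grasp_force: 0.0
```

{"fn": "arm_command", "kwargs": {"series": [{"twist":[0,0,0],"slide":[-1,0,0],"grip":0},{"twist":[0,0,0],"slide":[-1,0,0],"grip":0},{"twist":[0,0,0],"slide":[-1,0,0],"grip":0},{"twist":[0,0,0],"slide":[-1,0,0],"grip":0},{"twist":[0,0,0],"slide":[-1,0,0],"grip":0},{"twist":[0,0,0],"slide":[-1,0,0],"grip":0},{"twist":[0,0,0],"slide":[-1,0,0],"grip":0},{"twist":[0,0,0],"slide":[-1,0,0],"grip":0},{"twist":[0,0,0],"slide":[0,0,0],"grip":0},{"twist":[0,0,0],"slide":[0,0,0],"grip":0}]}}

```text
time_s: 11.0
eef_pos: [0.4533, -0.0924, 0.2365]
ee_rot: [0.0, 0.999, -0.054, 0.001]
force: [0.0, 0.0, 0.0]
finger_gap: 0.003
grasp_force: 0.0
```

```bash
python3 -c "
from h import *
to(bk(-.08,-.062,.13))
a=bot.get_image('top');b=bot.get_image('scene');cv2.imwrite('pics/top1.png',a);cv2.imwrite('pics/scene1.png',b)
r=lambda i:cv2.resize(i,(400,400),interpolation=cv2.INTER_CUBIC)
cv2.imwrite('pics/a4.png',np.hstack([r(a[110:210,235:335]),r(b[150:250,150:250])]))
"
```

```text
t 11.0 tcp [ 0.4533 -0.0924  0.2365] xyaw -0.1071 z [ 0.002 -0.001 -1.   ] F [0. 0. 0.] gap 0.003
units [1.72 0.02 4.27]
```

View pics/a4.png

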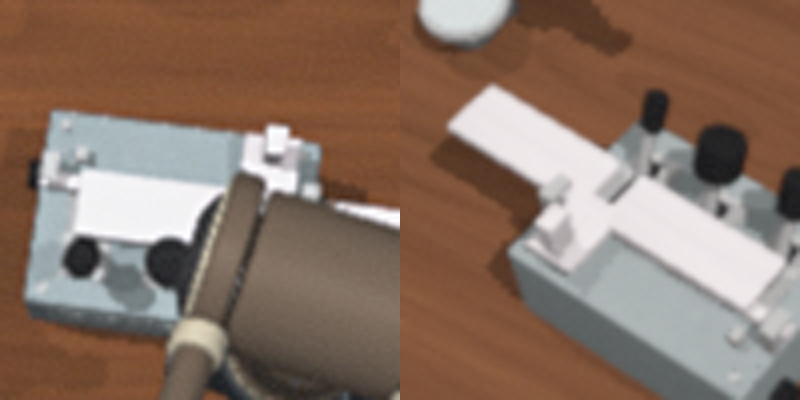

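The bar has shifted to the bank's -y side, with the gap at (620,180) facing the small lever's stem at (652,150). All levers are off. I'll measure the bar's shift from its ends and the tab.

Run:
```python
from h import *
f=lambda x,y,z:ray('top',(235+(x+.5)/4-.5,110+(y+.5)/4-.5),z)
g=lambda x,y,z:ray('scene',(150+(x-400+.5)/4-.5,150+(y+.5)/4-.5),z)
for n,p in(('tab top',f(278,134,.132)),('tab scene',g(556,221,.132)),('L end a',f(78,170,.098)),('L end b',f(72,232,.098)),('R end scene a',g(490,84,.098)),('R end b',g(448,125,.098)),('L scene a',g(784,263,.098)),('L scene b',g(742,313,.098)),('small knob',g(655,112,.136)),('main',g(721,154,.136))):print(n,inb(p*[1,1,0]))
# sub-pixel edges: white mask min-area rect in scene before/after, tab shift in top
for fn,(x0,y0,x1,y1) in(('scene0',(170,165,275,260)),('scene1',(150,150,250,250))):
    im=cv2.imread(f'pics/{fn}.png')[y0:y1,x0:x1]
    m=(im.min(2)>185).astype('uint8');c=max(cv2.findContours(cv2.resize(m,None,fx=1,fy=1),0,2)[0],key=cv2.contourArea)
    P4=cv2.boxPoints(cv2.minAreaRect(c))+[x0,y0];print(fn,[inb(ray('scene',q,.098)*[1,1,0]) for q in P4])
```

```text
tab top [ 0.0747 -0.0655]
tab scene [ 0.0731 -0.0594]
L end a [0.039  0.0753]
L end b [-0.0082  0.0734]
R end scene a [-0.0077 -0.2011]
R end b [ 0.0388 -0.1997]
L scene a [-0.0036  0.0723]
L scene b [0.0444 0.072 ]
small knob [-0.0353 -0.061 ]
main [-0.0321 -0.0005]
scene0 [array([ 0.0834, -0.0215]), array([-0.035, -0.025]), array([-0.0029,  0.1404]), array([0.1058, 0.1344])]
scene1 [array([ 0.0885, -0.1812]), array([-0.0078, -0.2122]), array([-0.0088,  0.1   ]), array([0.0787, 0.1124])]
```

Bar estimates put the gap at about -63 mm and the battery lever at -62 mm, which is within the 4 mm clearance. Now I go down in front of the battery knob with the fingers shut and push gently.

{"fn": "arm_command", "kwargs": {"series": [{"twist":[0,0,0],"slide":[0,0,0.9],"grip":0},{"twist":[0,0,0],"slide":[0,0,0.9],"grip":0},{"twist":[0,0,0],"slide":[0,0,0.9],"grip":0},{"twist":[0,0,0],"slide":[0,0,0.9],"grip":0},{"twist":[0,0,0],"slide":[0,0,0.7],"grip":0},{"twist":[0,0,0],"slide":[0.6,0,0],"grip":0},{"twist":[0,0,0],"slide":[0.6,0,0],"grip":0},{"twist":[0,0,0],"slide":[0.6,0,0],"grip":0},{"twist":[0,0,0],"slide":[0.3,0,0],"grip":0},{"twist":[0,0,0],"slide":[0,0,0],"grip":0}]}}

```text
time_s: 12.1
eef_pos: [0.5066, -0.0982, 0.1287]
ee_rot: [0.0, 0.999, -0.053, 0.0]
force: [-0.8, 0.7, 0.6]
finger_gap: -0.003
grasp_force: 0.0
```

{"fn": "arm_command", "kwargs": {"series": [{"twist":[0,0,0],"slide":[0.1,0,0],"grip":0},{"twist":[0,0,0],"slide":[0.1,0,0],"grip":0},{"twist":[0,0,0],"slide":[0.1,0,0],"grip":0},{"twist":[0,0,0],"slide":[0.1,0,0],"grip":0},{"twist":[0,0,0],"slide":[0,0,0],"grip":0}]}}

```text
time_s: 12.6
eef_pos: [0.5153, -0.0991, 0.129]
ee_rot: [0.0, 0.999, -0.054, 0.0]
force: [-0.1, -0.3, 0.2]
finger_gap: 0.001
grasp_force: 0.0
```

```bash
python3 -c "
from h import *
to();print(inb(bot.get_state()['eef_pos']*[1,1,0]))"
```

```text
t 12.6 tcp [ 0.5153 -0.0991  0.129 ] xyaw -0.1072 z [ 0.001 -0.    -1.   ] F [-0.1 -0.3  0.2] gap 0.001
[-0.0608 -0.0616]
```

{"fn": "arm_command", "kwargs": {"series": [{"twist":[0,0,0],"slide":[0.1,0,0],"grip":0},{"twist":[0,0,0],"slide":[0.1,0,0],"grip":0},{"twist":[0,0,0],"slide":[0.1,0,0],"grip":0},{"twist":[0,0,0],"slide":[0,0,0],"grip":0}]}}

```text
time_s: 13.0
eef_pos: [0.5223, -0.0997, 0.1288]
ee_rot: [-0.0, 0.999, -0.054, -0.0]
force: [-1.7, 0.6, 1.1]
finger_gap: 0.004
grasp_force: 1.0
```

{"fn": "arm_command", "kwargs": {"series": [{"twist":[0,0,0],"slide":[0.1,0,0],"grip":0},{"twist":[0,0,0],"slide":[0.1,0,0],"grip":0},{"twist":[0,0,0],"slide":[0,0,0],"grip":0}]}}

```text
time_s: 13.3
eef_pos: [0.528, -0.1004, 0.1289]
ee_rot: [0.0, 0.999, -0.054, 0.001]
force: [-1.6, 1.5, 0.4]
finger_gap: 0.001
grasp_force: 0.7
```

{"fn": "arm_command", "kwargs": {"series": [{"twist":[0,0,0],"slide":[0.1,0,0],"grip":0},{"twist":[0,0,0],"slide":[0.1,0,0],"grip":0},{"twist":[0,0,0],"slide":[0,0,0],"grip":0}]}}

```text
time_s: 13.6
eef_pos: [0.533, -0.101, 0.1289]
ee_rot: [0.0, 0.999, -0.054, 0.001]
force: [-0.4, 1.1, 1.1]
finger_gap: -0.004
grasp_force: 0.5
```

{"fn": "arm_command", "kwargs": {"series": [{"twist":[0,0,0],"slide":[0.12,0,0],"grip":0},{"twist":[0,0,0],"slide":[0.12,0,0],"grip":0},{"twist":[0,0,0],"slide":[0,0,0],"grip":0}]}}

```text
time_s: 13.9
eef_pos: [0.5391, -0.1016, 0.1289]
ee_rot: [0.0, 0.999, -0.054, 0.001]
force: [-0.7, 0.7, 0.6]
finger_gap: 0.0
grasp_force: 0.3
```

{"fn": "arm_command", "kwargs": {"series": [{"twist":[0,0,0],"slide":[0.15,0,0],"grip":0},{"twist":[0,0,0],"slide":[0.15,0,0],"grip":0},{"twist":[0,0,0],"slide":[0.1,0,0],"grip":0}]}}

```text
time_s: 14.2
eef_pos: [0.5488, -0.1026, 0.1289]
ee_rot: [0.0, 0.999, -0.054, 0.0]
force: [-1.9, -0.4, 2.0]
finger_gap: -0.0
grasp_force: 0.8
```

{"fn": "arm_command", "kwargs": {"series": [{"twist":[0,0,0],"slide":[0.2,0,0],"grip":0},{"twist":[0,0,0],"slide":[0.2,0,0],"grip":0},{"twist":[0,0,0],"slide":[0.2,0,0],"grip":0}]}}

```text
time_s: 14.5
eef_pos: [0.5635, -0.1042, 0.1288]
ee_rot: [-0.0, 0.999, -0.054, -0.0]
force: [-1.4, 0.4, 1.3]
finger_gap: -0.003
grasp_force: 1.1
```

```bash
python3 -c "
from h import *
to();print(inb(bot.get_state()['eef_pos']*[1,1,0]))"
```

```text
t 14.5 tcp [ 0.5635 -0.1042  0.1288] xyaw -0.1072 z [-0.  0. -1.] F [-1.4  0.4  1.3] gap -0.003
[-0.0122 -0.0615]
```

{"fn": "arm_command", "kwargs": {"series": [{"twist":[0,0,0],"slide":[0.2,0,0],"grip":0},{"twist":[0,0,0],"slide":[0.2,0,0],"grip":0},{"twist":[0,0,0],"slide":[0.2,0,0],"grip":0}]}}

```text
time_s: 14.8
eef_pos: [0.5782, -0.1058, 0.1284]
ee_rot: [0.0, 0.999, -0.054, -0.0]
force: [-1.4, -0.2, -0.2]
finger_gap: -0.002
grasp_force: 0.8
```

{"fn": "arm_command", "kwargs": {"series": [{"twist":[0,0,0],"slide":[0.12,0,0],"grip":0},{"twist":[0,0,0],"slide":[0.12,0,0],"grip":0},{"twist":[0,0,0],"slide":[0,0,0],"grip":0}]}}

```text
time_s: 15.1
eef_pos: [0.5845, -0.1065, 0.1286]
ee_rot: [-0.0, 0.999, -0.054, 0.0]
force: [-0.2, 1.5, -0.1]
finger_gap: -0.001
grasp_force: 0.3
```

{"fn": "arm_command", "kwargs": {"series": [{"twist":[0,0,0],"slide":[0.1,0,0],"grip":0},{"twist":[0,0,0],"slide":[0,0,0],"grip":0}]}}

```text
time_s: 15.3
eef_pos: [0.5868, -0.1067, 0.1288]
ee_rot: [-0.0, 0.999, -0.054, 0.0]
force: [-0.9, -0.0, 0.1]
finger_gap: 0.001
grasp_force: 0.4
```

```bash
python3 -c "
from h import *
to();print(inb(bot.get_state()['eef_pos']*[1,1,0]))
print(proj('scene',bk(.037,-.062,.136)))
cv2.imwrite('pics/a5.png',cv2.resize(bot.get_image('scene')[150:260,150:280],None,fx=4,fy=4,interpolation=cv2.INTER_CUBIC))"
```

```text
t 15.3 tcp [ 0.5868 -0.1067  0.1288] xyaw -0.1072 z [ 0.  0. -1.] F [-0.9 -0.   0.1] gap 0.001
[ 0.0111 -0.0614]
(np.float64(196.47129492543138), np.float64(194.55147173449512))
```

View pics/a5.png

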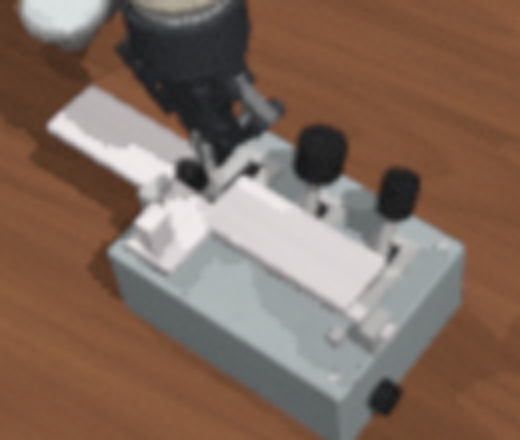

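The battery knob is at (192,175), close to the fully-on prediction of (186,178). I keep pushing in small steps until the stop is felt.

{"fn": "arm_command", "kwargs": {"series": [{"twist":[0,0,0],"slide":[0.1,0,0],"grip":0},{"twist":[0,0,0],"slide":[0,0,0],"grip":0}]}}

```text
time_s: 15.55
eef_pos: [0.5893, -0.107, 0.1289]
ee_rot: [0.0, 0.999, -0.054, 0.0]
force: [-2.1, 0.4, -0.8]
finger_gap: 0.004
grasp_force: 0.4
```

{"fn": "arm_command", "kwargs": {"series": [{"twist":[0,0,0],"slide":[0.1,0,0],"grip":0},{"twist":[0,0,0],"slide":[0,0,0],"grip":0}]}}

```text
time_s: 15.75
eef_pos: [0.591, -0.1071, 0.1286]
ee_rot: [-0.0, 0.999, -0.054, -0.001]
force: [-3.2, -0.0, 0.6]
finger_gap: -0.005
grasp_force: 1.3
```

{"fn": "arm_command", "kwargs": {"series": [{"twist":[0,0,0],"slide":[0.08,0,0],"grip":0},{"twist":[0,0,0],"slide":[0,0,0],"grip":0}]}}

```text
time_s: 15.95
eef_pos: [0.5913, -0.1071, 0.1284]
ee_rot: [-0.0, 0.999, -0.053, -0.003]
force: [-7.4, 1.3, 2.3]
finger_gap: -0.0
grasp_force: 3.6
```

The stop is felt at 7 N with the tool no longer advancing, so the lever is fully on. I back off, lift and check.

{"fn": "arm_command", "kwargs": {"series": [{"twist":[0,0,0],"slide":[-0.4,0,0],"grip":0},{"twist":[0,0,0],"slide":[-0.6,0,0],"grip":0},{"twist":[0,0,0],"slide":[0,0,-0.9],"grip":0},{"twist":[0,0,0],"slide":[0,0,-0.9],"grip":0},{"twist":[0,0,0],"slide":[0,0,-0.9],"grip":0},{"twist":[0,0,0],"slide":[0,0,-0.9],"grip":0},{"twist":[0,0,0],"slide":[-1,0,-0.5],"grip":0},{"twist":[0,0,0],"slide":[-1,0,0],"grip":0},{"twist":[0,0,0],"slide":[-1,0,0],"grip":0},{"twist":[0,0,0],"slide":[0,0,0],"grip":0}]}}

```text
time_s: 16.95
eef_pos: [0.4921, -0.0963, 0.2315]
ee_rot: [0.0, 0.999, -0.054, 0.0]
force: [0.2, 0.1, 0.5]
finger_gap: -0.002
grasp_force: 0.0
```

```bash
python3 -c "
from h import *
to()
for x,y in((.037,-.062),(-.037,0),(-.037,.062)):print((np.array(proj('scene',bk(x,y,.136)))-[150,150])*4)
cv2.imwrite('pics/a6.png',cv2.resize(bot.get_image('scene')[150:260,150:280],None,fx=4,fy=4,interpolation=cv2.INTER_CUBIC))"
```

```text
t 16.95 tcp [ 0.4921 -0.0963  0.2315] xyaw -0.1075 z [ 0.001 -0.    -1.   ] F [0.2 0.1 0.5] gap -0.002
[185.8851797  178.20588694]
[324.34686608 148.20334946]
[397.73337167 189.78875084]
```

View pics/a6.png

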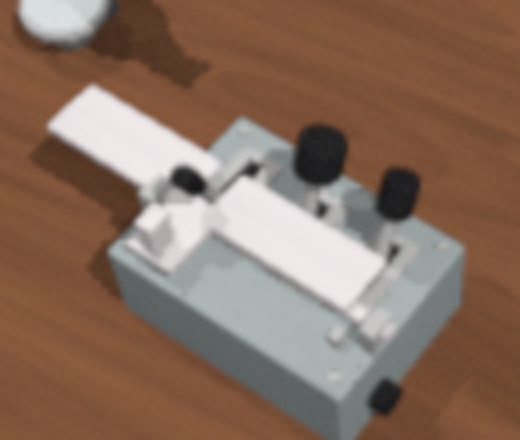

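The battery knob is at (187,180), its fully-on position, with its stem in the gap. The mains knob at (320,153) and generator knob at (398,193) are off, within about 0.06 rad, and the arm is clear of everything. I hand it in.

```bash
python3 -c "
from rig import bot
print(bot.close_job())"
```

```text
the job is handed in; nothing more can be done
None
```

The supply is changed over and the job handed in: by the last picture the battery lever is fully on in the bar's gap and the mains and generator levers are off; no verdict came back.

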